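Clear the bracelet parts into the catch drawer

ROBOT

A 6-joint arm with a two-finger parallel gripper is mounted at the origin on the work surface. World frame = base frame: x ahead of the robot, y to its left, z up, the work surface at z = 0. Lengths are in m, angles in rad, forces in N, time in s.
With the tool pointing down it reaches from about 0.35 to 0.975 m from the base axis. Payload 4.9 kg.
Tool frame: the origin (TCP) lies between the finger pads; the fingertips stand 25 mm ahead of it and the grasp point (between the pads) lies 6 mm ahead of it; z points along the fingers, y is the line along which they close (so a half turn about z gives the same grasp; the last joint's range is limited). The gripper opens to 85 mm and grips with 20 to 120 N. Pads are 22 mm wide; open, the fingers measure 114 mm over their backs; the gripper's body (76 mm by 85 mm) begins 54 mm behind the grasp point. The pads swing forward as they close: fully open they stand 13 mm farther back than shut.
Start: joints at [-1.44, 0.053, 1.613, -0, 1.476, -0.119], TCP at [0.155, -0.606, 0.256] pointing down, gripper open.
Joint ranges: [-3.01, 3.01], [-1.01, 2.22], [0.06, 2.58], [-1.02, 4.17], [0.09, 2.62], [-3.14, 3.14]. Speed limits (rad/s): [2.57, 2.57, 3.14, 3.14, 3.14, 3.14].

INTERFACE

Orientations are given as a unit quaternion [w, x, y, z].
In Python, from plant import manip gives the robot as it stands.
- The arm moves only by the shell command python3 -m inch 'ROWS'. ROWS is JSON, a list of rows, each a list of 3 entries, a list of its own where there are three numbers: the shift along the tool's x, y, z in m, then the turn, a rotation vector about the tool's x, y, z in rad, then the opening, from 0 (shut) to 1 (fully open). A call has 1 to 8 rows; each row shifts and turns the commanded pose from where the row before left it, along the tool's axes as they then stand; what a row does not reach is not made up. A row lasts 1/10 s, in which the tool goes at most 50 mm and 8.59 degrees, less where a joint would pass 70% of its speed; a pose out of reach is approached as far as the arm can. A call with a gripper value outside its range is refused whole. The fingers move at their own pace and stop on an object; the grip force is fixed at half the most. Time passes only in rows, so rows that do not move let the fingers close. It gives the time, the measured TCP pose, the force, the opening and the grip force at its end, in the units of the state.
- manip.state(): the state, without advancing time (a new reading comes with each control period).
- manip.grab_frame(name): name is "scene" or "top" or "wrist"; returns (picture, depth): 384x512x3 uint8, red, green, blue; 384x512 float32, m along the optical axis (not along the pixel's ray), 0 where there is no reading.
- manip.camera_params(name): a dict with "camera_matrix" (3x3 intrinsics, pixels), "rvec" (rotation vector, rad) and "tvec" (3), from world to camera coordinates, as OpenCV has them. Camera axes: x right, y down, z forward; pixel columns grow to the right and rows downward; lengths in m; the calibration is good to about 2 mm. A picture is of the moment at which its call begins: read the wrist's pose just before it. camera_params takes no time and is no camera call; for the wrist camera it gives the pose at the moment of the call.
- manip.job_done(): hands the job in; it is judged then, once.
Trained networks look in the newest picture that a camera, given by its name, has taken for a name from the list of things; names that differ only in an ending like _2 or _b are one class to them, and where a whole thing is asked for, a point or a joint stands for the part that bears it (a point fixed in the world has none). Each returns a list of dicts, best first, with "score" (0 to 1); they miss things now and then, are a little off and sometimes report something else, mostly with a low value. They report only what shows in the picture. A call takes as long as a camera call.
- manip.look_for(camera, label): "point" ([x, y, z] in m, in world coordinates, good to about 4 mm: the middle of the surface that is visible of it).
The state is a dict: "time": time; "joint_pos": joint angles; "joint_vel": joint speeds; "joint_efforts": joint torques, N m; "tool_pos": TCP position; "tool_rot": TCP orientation; "contact_force": force on the tool from outside, world axes, zero at the start; "ft_torque": the same for the moment, N m; "gripper_width": opening from 0.0 (shut) to 1.0 (fully open); "grasp_force": force on a finger pad.
Only numpy, scipy, OpenCV 4.12 (cv2) and the standard library are available. Lean on these libraries where they do the work, as an engineer would, in place of code of your own. Each camera call takes 0.05 s, during which the arm holds its last target. There are 200 camera calls.

TASK

Clear the mat of the small work board: with your fingers, sweep the folded watch clasp and the two loose bracelet links across the mat and over its open front edge into the catch drawer, which stands pulled out below that edge. Do not pick the three parts up. When all three lie in the drawer, push it fully home, leaving everything else on the mat and the bench where it is.

Things in the scene. Friction and masses are not known exactly. Their poses are not given: they have to be found in the camera images.
- board: pale wood work board fixed on the bench, 240 mm deep (x) by 400 wide (y). Origin: centre of its underside, on the bench; -x is its open front edge, facing roughly the robot; yaw up to 0.15. Its level green mat, 65 mm above the origin, spans x -120 (flush with the front edge) to 108 mm and y -190 to 190 mm. Rims 8 mm above the mat close the back and sides; the front has none.
- drawer (a joint): how far the catch drawer is pulled out, m: 0 = fully home, 0.07 to 0.095 at the start, stop at 0.11. It slides along the board's x (out = -x) and stays where it is left; a push of about 2 N moves it.
- drawer_face (a point): centre of the outer face of the drawer's wooden front; axes as the board's: the face looks along -x and is pushed along +x. The front is 396 mm wide, 10 thick, from 4 to 48 mm above the bench (this point 28 up). Two brass knobs, 16 mm across and 16 mm proud, sit 110 mm either side of this point. With the drawer home this point is 130 mm in front of the board's origin.
- drawer_in (a point): centre of the drawer's inner floor, 10 mm above the bench; axes as the board's. Inside it is 184 x 364 mm (x, y), walls 32 mm high. Parts fall in through the gap between the board's front edge and the inner face of the drawer's front; that gap is as long as the drawer is pulled out.
- clasp: folded steel bracelet clasp, a flat rigid piece 38 x 20 x 8 mm (its x, y, z), 20 to 40 g, lying on the mat. Origin: centre of its underside.
- link_a: loose steel bracelet link, a small rigid block 13 x 24 x 6 mm (its x, y, z), 10 to 20 g, lying on the mat. Origin: centre of its underside.
- link_b: a second link just like link_a.
- case_holder: red aluminium watch-case holder, 60 mm (its x) by 44 mm, 22 mm high, with a watch case clamped on top; stands loose on the mat in one row with the three parts, in any of the row's four places, which are about 90 mm apart in y. Origin: underside, between its jaws. To be left alone.
- tweezers: steel tweezers, 120 x 10 x 6 mm, lying along the back of the mat; its x runs along it. Origin: centre of its underside. To be left alone.
- screwdriver: slim black screwdriver, 117 mm long, 10 mm thick, lying along the back of the mat; its x runs along it. Origin: underside, about its middle. To be left alone.
- loupe: black eye loupe, 34 mm across and 30 mm high, standing at the middle of the back of the mat. Origin: centre of its underside. To be left alone.
- ring_dish: white ceramic ring dish, 104 mm across, 50 mm high, on the bench to the left of the board. Origin: centre of its underside. To be left alone.
- blower: black rubber dust blower with a steel nozzle, 56 mm across, 108 mm high, standing on the bench to the right of the board. Origin: centre of its underside. To be left alone.

How it is judged:
By the outcome, as a careful person would: the job done as asked, in the order asked, and still so for the second after the job is handed in, with the robot touching nothing.
It also fails if it takes over 58 s, if anything falls off the work surface, if the arm or the gripper's body presses on something with over 40 N, if the wrist force passes 120 N, or if a joint passes its speed limit or range.

## Working session

There is one attempt and no reset: what is moved stays moved. The work goes in short steps, Python scripts to look and compute and a shell command to move; the robot and the scene stay as the last step left them, time stands still between calls to the robot, and variables do not carry over. Pictures are saved under pics/ and viewed, at most 10 in all, crops included, and the job is handed in when it is done.

```bash
mkdir -p pics; ls
cat > h.py <<'E'
import numpy as np, cv2
from plant import manip
def cam(n):
    p=manip.camera_params(n); R=cv2.Rodrigues(np.array(p["rvec"],float))[0]
    return np.array(p["camera_matrix"]),R,np.array(p["tvec"],float).ravel()
def grab(n,f=None):
    C=cam(n); rgb,d=manip.grab_frame(n)
    if f: cv2.imwrite(f,rgb[:,:,::-1])
    return rgb,d,C
def world(d,C):
    K,R,t=C; v,u=np.mgrid[:d.shape[0],:d.shape[1]]
    P=np.stack([(u-K[0,2])/K[0,0]*d,(v-K[1,2])/K[1,1]*d,d],-1)
    return (P-t)@R   # nan where d=0 not handled
def onplane(u,v,z,C):
    K,R,t=C; r=R.T@np.linalg.solve(K,[u,v,1]); o=-R.T@t
    return o+r*(z-o[2])/r[2]
E
python3 - <<'E'
from h import *
for n in ("top","scene"):
    rgb,d,C=grab(n,f"pics/{n}0.png")
    np.savez(f"{n}0.npz",rgb=rgb,d=d,K=C[0],R=C[1],t=C[2])
    print(n,-C[1].T@C[2])
    for l in ["board","drawer","clasp","link_a","case_holder","tweezers","screwdriver","loupe","ring_dish","blower"]:
        print(l,[(np.round(r["point"],3).tolist(),round(r["score"],2)) for r in manip.look_for(n,l)][:3])
s=manip.state();print(s["time"],s["tool_pos"],s["tool_rot"])
E
```

```text
pics
top [0.55759533 0.00289154 1.14755518]
board [([0.606, 0.066, 0.063], 0.95)]
drawer [([0.481, 0.074, 0.007], 0.65)]
clasp []
link_a [([0.622, 0.104, 0.071], 0.38)]
case_holder [([0.607, 0.007, 0.08], 0.71)]
tweezers [([0.753, 0.148, 0.068], 0.49)]
screwdriver [([0.735, -0.075, 0.072], 0.53)]
loupe [([0.734, 0.057, 0.082], 0.6)]
ring_dish [([0.533, 0.437, 0.006], 0.84)]
blower []
scene [1.05978406 0.32264321 0.86173549]
board [([0.643, 0.088, 0.068], 0.91)]
drawer [([0.461, 0.096, 0.008], 0.86)]
clasp []
link_a [([0.614, 0.197, 0.072], 0.43), ([0.63, 0.105, 0.068], 0.36)]
case_holder [([0.612, 0.008, 0.081], 0.57)]
tweezers [([0.748, 0.156, 0.068], 0.54)]
screwdriver []
loupe []
ring_dish [([0.532, 0.438, 0.003], 0.84)]
blower [([0.542, -0.423, 0.038], 0.59), ([0.613, 0.2, 0.071], 0.5)]
1.1 [ 0.15449951 -0.60558428  0.25629737] [2.00897812e-07 9.92210503e-01 1.24572542e-01 3.90224037e-06]
```

Run:
```python
import cv2
i=cv2.imread("pics/top0.png"); cv2.imwrite("pics/top0c.png",cv2.resize(i,(800,600),interpolation=cv2.INTER_CUBIC))
```

```text
(no output)
```

View pics/top0c.png

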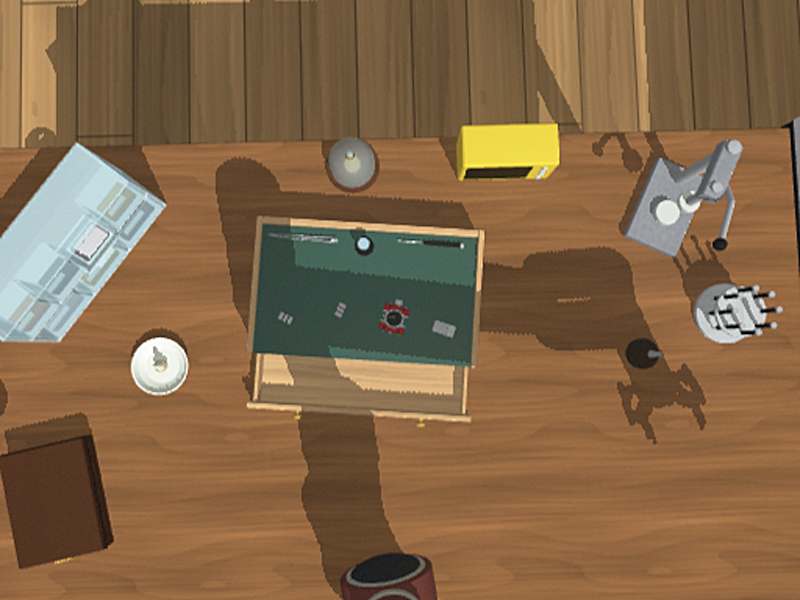

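The view from above shows link 1 at about (285,318), link 2 at (340,310), the case holder at (394,318) and the clasp at (443,327). The front edge of the mat runs from (252,352) to (475,365), and the drawer face sits at about y 405–418.

Run:
```python
from h import *
for n in ("top","scene"):
    z=np.load(n+"0.npz"); rgb=z["rgb"];d=z["d"];C=(z["K"],z["R"],z["t"])
    W=world(d,C); hsv=cv2.cvtColor(rgb,cv2.COLOR_RGB2HSV)
    box=(W[...,0]>.4)&(W[...,0]<.85)&(W[...,1]>-.2)&(W[...,1]<.35)&(d>0)
    g=box&(hsv[...,0]>60)&(hsv[...,0]<95)&(hsv[...,1]>70)&(W[...,2]>.05)
    zm=np.median(W[...,2][g]); print(n,"mat z",zm)
    m=(g*255).astype(np.uint8); cs,_=cv2.findContours(m,0,2); c=max(cs,key=cv2.contourArea)
    hull=cv2.convexHull(c)
    P=np.array([onplane(u,v,.065,C)[:2] for u,v in hull[:,0]])
    r=cv2.minAreaRect((P*1000).astype(np.float32)); print("rect",r); print(np.round(cv2.boxPoints(r)))
    full=np.zeros_like(m); cv2.fillPoly(full,[hull],255)
    holes=cv2.bitwise_and(full,cv2.bitwise_not(m)); holes=cv2.erode(full,np.ones((3,3)))&holes
    k,lab,st,ce=cv2.connectedComponentsWithStats(holes)
    for i in range(1,k):
        if st[i,4]<15: continue
        v,u=np.where(lab==i); Q=np.array([onplane(a,b,.071,C)[:2] for a,b in zip(u,v)])*1000
        q=cv2.minAreaRect(Q.astype(np.float32)); e=np.linalg.eigh(np.cov(Q.T))[1][:,1]
        print(np.round(ce[i]),st[i,4],np.round(Q.mean(0)),"size",np.round(q[1]),"long axis deg",round(np.degrees(np.arctan2(e[1],e[0]))),"z",np.round(np.percentile(W[...,2][v,u],[10,50,90]),3))
    # drawer front: points z 0.04-0.056 near front
    s=box&(W[...,2]>.042)&(W[...,2]<.056)&(W[...,0]<.5)
    Q=W[s][:,:2]*1000
    if len(Q)>20: print("drawer front",len(Q),cv2.minAreaRect(Q.astype(np.float32)), np.median(W[s][:,2]))
```

```text
top mat z 0.06512748916665834
rect ((702.3221435546875, 47.0537109375), (367.6273193359375, 129.77590942382812), 88.45915985107422)
[[ 633. -135.]
 [ 762. -138.]
 [ 772.  229.]
 [ 642.  233.]]
[198. 152.] 159 [750. 152.] size [96. 19.] long axis deg 83 z [0.063 0.066 0.072]
[232. 156.] 158 [737.  61.] size [49. 33.] long axis deg -145 z [0.064 0.072 0.097]
[278. 155.] 151 [735. -65.] size [116.  15.] long axis deg 85 z [0.064 0.069 0.073]
[219. 179.] 1247 [674.  98.] size [342. 103.] long axis deg 83 z [0.063 0.065 0.068]
drawer front 584 ((458.31829833984375, 75.78596496582031), (76.38704681396484, 392.998779296875), 0.5342483520507812) 0.047721593997813366
scene mat z 0.06342177535021519
rect ((647.986083984375, 56.875274658203125), (375.5530090332031, 221.9161376953125), 84.65029907226562)
[[ 520. -120.]
 [ 741. -140.]
 [ 776.  233.]
 [ 555.  254.]]
[256. 170.] 120 [586. -76.] size [44. 25.] long axis deg 67 z [0.063 0.07  0.073]
[277. 190.] 352 [605.   7.] size [57. 65.] long axis deg 176 z [0.065 0.078 0.085]
[224. 210.] 113 [736. -62.] size [121.  12.] long axis deg 84 z [0.064 0.069 0.073]
[303. 214.] 68 [625. 103.] size [19. 27.] long axis deg 160 z [0.064 0.068 0.071]
[262. 235.] 158 [733.  57.] size [42. 32.] long axis deg -140 z [0.064 0.079 0.094]
[338. 232.] 71 [614. 199.] size [29. 17.] long axis deg 57 z [0.063 0.068 0.071]
[292. 265.] 236 [753. 160.] size [121.  16.] long axis deg 83 z [0.062 0.066 0.07 ]
drawer front 481 ((467.38653564453125, 75.50871276855469), (393.14642333984375, 63.94801330566406), 86.10398864746094) 0.04567905327628296
```

Run:
```python
from h import *
for n in ("top","scene"):
    z=np.load(n+"0.npz"); rgb=z["rgb"];d=z["d"];C=(z["K"],z["R"],z["t"])
    W=world(d,C); hsv=cv2.cvtColor(rgb,cv2.COLOR_RGB2HSV)
    box=(W[...,0]>.4)&(W[...,0]<.85)&(W[...,1]>-.2)&(W[...,1]<.35)&(d>0)
    c=rgb.astype(int)
    g=box&(c[...,1]>c[...,0]+12)&(W[...,2]>.05)
    m=(g*255).astype(np.uint8); cs,_=cv2.findContours(m,0,2); cc=max(cs,key=cv2.contourArea); hull=cv2.convexHull(cc)
    P=np.array([onplane(u,v,.065,C)[:2] for u,v in hull[:,0]])*1000
    r=cv2.minAreaRect(P.astype(np.float32)); print(n,"rect",np.round(r[0]),r[1:],np.round(cv2.boxPoints(r)).tolist())
    full=np.zeros_like(m); cv2.fillPoly(full,[hull],255)
    holes=cv2.erode(full,np.ones((3,3)))&cv2.bitwise_not(m)
    k,lab,st,ce=cv2.connectedComponentsWithStats(holes)
    for i in range(1,k):
        if st[i,4]<15: continue
        v,u=np.where(lab==i); Q=np.array([onplane(a,b,.071,C)[:2] for a,b in zip(u,v)])*1000
        q=cv2.minAreaRect(Q.astype(np.float32)); e=np.linalg.eigh(np.cov(Q.T))[1][:,1]
        print(np.round(ce[i]),st[i,4],np.round(Q.mean(0)),"size",np.round(q[1]),"deg",round(np.degrees(np.arctan2(e[1],e[0]))),"z",np.round(np.percentile(W[...,2][v,u],[10,50,90]),3))
    a=-.0935; X=np.array([np.cos(a),np.sin(a)]);Y=np.array([-X[1],X[0]])
    s=box&(W[...,2]>.042)&(W[...,2]<.054); u=W[...,:2]@X*1000; w=W[...,:2]@Y*1000
    h,e=np.histogram(u[s],bins=np.arange(380,560,4)); print(dict(zip(e[:-1].tolist(),h.tolist())))
    b=s&(abs(u-410)<40); print("front w range",np.percentile(w[b],[1,99]),"u",np.percentile(u[b],[5,50,95]))
    k=s&(u<460); f=np.polyfit(W[k][:,1],W[k][:,0],1); print("front slope",f)
```

```text
top rect [648.  58.] ((378.3439025878906, 225.2488555908203), 84.7867202758789) [[518.0, -120.0], [743.0, -141.0], [777.0, 236.0], [553.0, 256.0]]
[179. 151.] 36 [755. 204.] size [42.  8.] deg 82 z [0.063 0.066 0.07 ]
[200. 152.] 43 [750. 149.] size [41.  9.] deg 85 z [0.064 0.068 0.073]
[212. 153.] 23 [746. 114.] size [16. 11.] deg 87 z [0.064 0.068 0.073]
[233. 158.] 60 [731.  59.] size [33. 29.] deg 66 z [0.064 0.072 0.082]
[284. 155.] 78 [734. -81.] size [72.  8.] deg 84 z [0.067 0.071 0.075]
[252. 203.] 313 [606.   9.] size [46. 61.] deg 164 z [0.071 0.081 0.088]
[217. 198.] 46 [622. 103.] size [12. 26.] deg 152 z [0.068 0.071 0.073]
[182. 203.] 52 [610. 198.] size [24. 15.] deg 61 z [0.067 0.071 0.073]
[284. 210.] 121 [584. -77.] size [39. 22.] deg 69 z [0.067 0.072 0.075]
{380: 0, 384: 0, 388: 0, 392: 0, 396: 0, 400: 0, 404: 0, 408: 0, 412: 0, 416: 0, 420: 0, 424: 0, 428: 92, 432: 208, 436: 225, 440: 22, 444: 3, 448: 3, 452: 3, 456: 2, 460: 3, 464: 5, 468: 2, 472: 1, 476: 6, 480: 5, 484: 3, 488: 6, 492: 3, 496: 4, 500: 2, 504: 4, 508: 2, 512: 4, 516: 2, 520: 5, 524: 2, 528: 0,
[... 605 characters left out ...]
71]
[338. 232.] 56 [614. 199.] size [25. 14.] deg 58 z [0.066 0.069 0.071]
[262. 238.] 88 [740.  63.] size [22. 29.] deg 129 z [0.066 0.075 0.089]
[292. 265.] 146 [753. 159.] size [119.  13.] deg 84 z [0.064 0.068 0.07 ]
{380: 0, 384: 0, 388: 0, 392: 0, 396: 0, 400: 0, 404: 0, 408: 0, 412: 0, 416: 0, 420: 0, 424: 0, 428: 40, 432: 159, 436: 191, 440: 85, 444: 0, 448: 2, 452: 0, 456: 0, 460: 2, 464: 0, 468: 1, 472: 0, 476: 0, 480: 0, 484: 0, 488: 1, 492: 1, 496: 1, 500: 0, 504: 0, 508: 0, 512: 0, 516: 0, 520: 0, 524: 0, 528: 1, 532: 1, 536: 1, 540: 1, 544: 0, 548: 1, 552: 1}
front w range [-74.70543078 311.52723017] u [431.40150868 436.81037886 441.28130617]
front slope [0.09199087 0.43880742]
```

```bash
cat >> h.py <<'E'
A=-.092; X=np.array([np.cos(A),np.sin(A)]); Y=np.array([-X[1],X[0]])
def uw(p): p=np.array(p)[:2]; return p@X*1000,p@Y*1000
def st():
    s=manip.state(); w,x,y,z=s["tool_rot"]; ax=np.array([1-2*(y*y+z*z),2*(x*y+w*z)])
    print("t",s["time"],"uw",np.round(uw(s["tool_pos"]),1),"tip z",round(s["tool_pos"][2]*1000-25,1),"yawerr",round(np.arctan2(ax[1],ax[0])-A,4),"F",np.round(s["contact_force"],1),"g",s["gripper_width"])
E
python3 -m inch '[[[0,0,0],[0,0,0.114],0],[[0,0,0],[0,0,0.114],0],[[0,0,0],[0,0,0.114],0],[[0.027,-0.038,0.005],[0,0,0],0],[[0.027,-0.038,0.005],[0,0,0],0],[[0.027,-0.038,0.005],[0,0,0],0],[[0.027,-0.038,0.005],[0,0,0],0],[[0.027,-0.038,0.005],[0,0,0],0]]'
python3 -c "from h import *;st()"
```

```text
time: 1.9
tool_pos: [0.3073, -0.4274, 0.2313]
tool_rot: [0.0, 0.999, -0.046, 0.0]
contact_force: [0.7, -0.0, 0.5]
gripper_width: -0.004
grasp_force: 0.0
t 1.9 uw [ 345.3 -397.3] tip z 206.3 yawerr -0.0008 F [ 0.7 -0.   0.5] g -0.004066601559649083
```

```bash
python3 -m inch '[[[0.028,-0.0375,0.008],[0,0,0],0],[[0.028,-0.0375,0.008],[0,0,0],0],[[0.028,-0.0375,0.008],[0,0,0],0],[[0.028,-0.0375,0.008],[0,0,0],0],[[0.028,-0.0375,0.008],[0,0,0],0],[[0.028,-0.0375,0.008],[0,0,0],0],[[0.028,-0.0375,0],[0,0,0],0],[[0.028,-0.0375,0],[0,0,0],0]]' >/dev/null
python3 -m inch '[[[0.028,-0.0375,0],[0,0,0],0],[[0.028,-0.0375,0],[0,0,0],0],[[0,0,0],[0,0,0],0]]' >/dev/null
python3 -c "
from h import *;st()
rgb,d,C=grab('wrist','pics/w1.png'); np.savez('w1.npz',rgb=rgb,d=d,K=C[0],R=C[1],t=C[2])
print(-C[1].T@C[2])
W=world(d,C); h=(W[...,2]>.067)&(d>0)&(W[...,2]<.08)
print(np.median(W[...,2][(W[...,2]>.055)&(W[...,2]<.068)]))"
```

```text
t 3.0 uw [626.8 -19.6] tip z 158.4 yawerr 0.0051 F [-1.2 -0.2  0.6] g 0.0006301515863305052
[ 0.69737625 -0.08444483  0.29988432]
0.06383486350167636
```

View pics/w1.png

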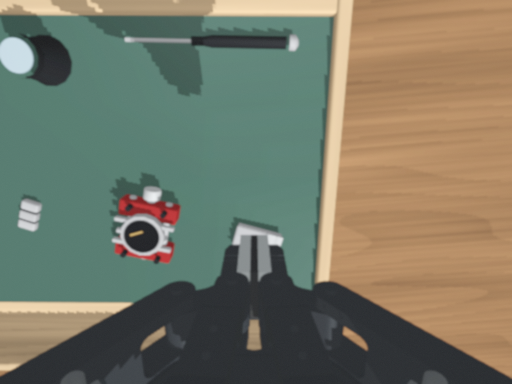

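The wrist view shows the clasp at (258,233), just beyond the fingertips at (255,240). The holder is at (145,225) and link 2 at (30,214). I'll go down behind the clasp now.

```bash
python3 -m inch '[[[0,0,0.025],[0,0,0],0],[[0,0,0.025],[0,0,0],0],[[0,0,0.025],[0,0,0],0],[[0,0,0.01],[0,0,0],0],[[0,0,0],[0,0,0],0]]' >/dev/null; python3 -c "from h import *;st()"
python3 -m inch '[[[0,0,0.002],[0,0,0],0],[[0,0,0.002],[0,0,0],0],[[0,0,0],[0,0,0],0]]' >/dev/null
python3 -c "
from h import *;st()
rgb,d,C=grab('wrist','pics/w2.png'); np.savez('w2.npz',rgb=rgb,d=d,K=C[0],R=C[1],t=C[2])"
```

```text
t 3.55 uw [622.9 -24.5] tip z 71.4 yawerr -0.0012 F [-0.3 -0.4  0.3] g 0.0042079725861159665
t 3.85 uw [625.3 -24.1] tip z 70.5 yawerr -0.0004 F [-1.  -1.  -0.6] g -0.0031639676549036623
```

View pics/w2.png

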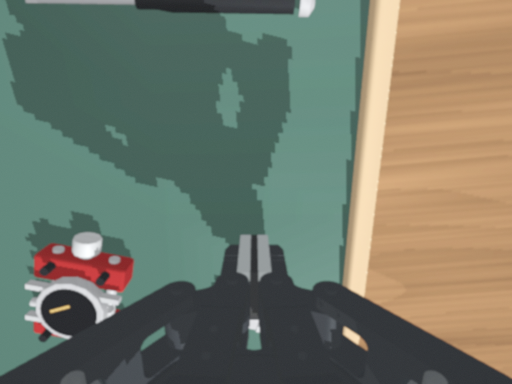

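The fingertips at (255,240) are down on clear mat behind the clasp, which is hidden beneath the hand. The holder at (75,290) is well clear. I'll lower a bit more while watching the force.

```bash
for i in 1 2 ; do python3 -m inch '[[[0,0,0.001],[0,0,0],0],[[0,0,0],[0,0,0],0]]' |grep -E "pos|force"; done; python3 -c "
from h import *
for n in ('w1','w2'):
    z=np.load(n+'.npz'); C=(z['K'],z['R'],z['t']); print(C[0][0,0])
    W=world(z['d'],C); print(np.round(W[242,[230,240,248,262,270,280]]*1000)); g=W[100:200,150:330,2]; print(np.median(g))"
```

```text
tool_pos: [0.6199, -0.0812, 0.0935]
contact_force: [0.6, -0.5, -0.5]
grasp_force: 0.0
tool_pos: [0.6197, -0.0811, 0.0921]
contact_force: [0.5, 0.5, 0.0]
grasp_force: 0.0
312.28360214887306
[[582. -54.  64.]
 [634. -72. 170.]
 [633. -76. 169.]
 [633. -82. 171.]
 [583. -87.  72.]
 [583. -95.  72.]]
0.06383074923311005
312.28360214887306
[[623. -70.  63.]
 [632. -77.  82.]
 [632. -80.  83.]
 [630. -87.  81.]
 [621. -91.  64.]
 [620. -96.  63.]]
0.06379900354914367
```

```bash
python3 -m inch '[[[0,0,0.001],[0,0,0],0.12],[[0,0,0],[0,0,0],0.12],[[-0.012,0,0],[0,0,0],0.12],[[-0.012,0,0],[0,0,0],0.12],[[-0.014,0,0],[0,0,0],0.12],[[-0.014,0,0],[0,0,0],0.12],[[-0.014,0,0],[0,0,0],0.12],[[-0.014,0,0],[0,0,0],0.12]]' |grep -E "pos|force|wid"
python3 -m inch '[[[-0.012,0,0],[0,0,0],0.12],[[-0.010,0,0],[0,0,0],0.12],[[0,0,0],[0,0,0],0.12]]' |grep -E "force|wid"
python3 -c "
from h import *;st()
rgb,d,C=grab('top','pics/t2.png'); print(manip.look_for('top','clasp'))
i=cv2.imread('pics/t2.png')[120:280,140:330]; cv2.imwrite('pics/t2c.png',cv2.resize(i,None,fx=4,fy=3.7,interpolation=cv2.INTER_CUBIC))"
```

```text
tool_pos: [0.5385, -0.0736, 0.0912]
contact_force: [0.4, 0.3, 0.3]
gripper_width: 0.12
grasp_force: 0.1
contact_force: [0.0, 0.6, -0.6]
gripper_width: 0.118
grasp_force: 0.0
t 5.4 uw [521.1 -23.8] tip z 66.0 yawerr -0.0004 F [ 0.   0.6 -0.6] g 0.11793928593455492
[]
```

View pics/t2c.png

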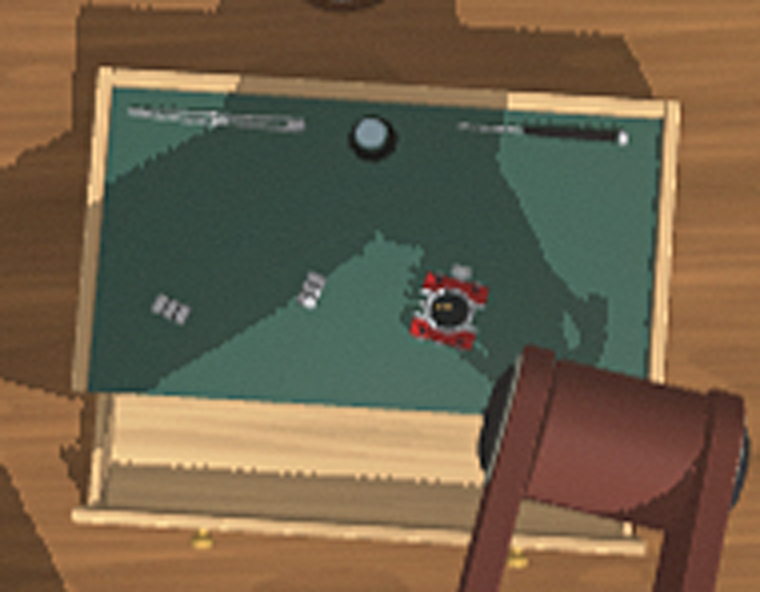

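The clasp no longer shows on the mat, though the arm hides its corner of the drawer. The holder is still at (450,310), and the links are at (312,290) and (170,308). Next is link 2.

```bash
python3 -m inch '[[[0,0,-0.035],[0,0,0],0.12],[[0,0,-0.035],[0,0,0],0.12],[[0.0244,-0.0368,0],[0,0,0],0.12],[[0.0244,-0.0368,0],[0,0,0],0.12],[[0.0244,-0.0368,0],[0,0,0],0.12],[[0.0244,-0.0368,0],[0,0,0],0.12],[[0.0244,-0.0368,0],[0,0,0],0.12],[[0,0,0],[0,0,0],0.12]]' |grep -E "pos|force|wid"
python3 -c "
from h import *;st()
rgb,d,C=grab('top','pics/t3.png'); 
r,dd,C2=grab('wrist'); W=world(dd,C2); c=r.astype(int)
m=((W[...,2]>.06)&(W[...,2]<.08)&(c.min(-1)>120)&(c.max(-1)-c.min(-1)<40)).astype(np.uint8)
k,lab,s,ce=cv2.connectedComponentsWithStats(m)
for i in range(1,k):
    if s[i,4]>60: P=W[lab==i]; print(ce[i],s[i,4],np.round(uw(np.median(P,0))),np.median(P[:,2]))
print(manip.look_for('wrist','link_a'))
a=rgb[150:280,140:330]; a=cv2.resize(a,None,fx=3,fy=3); cv2.imwrite('pics/t3c.png',np.hstack([cv2.resize(a,(410,280)),cv2.resize(r,(374,280))])[:,:,::-1])"
```

```text
tool_pos: [0.6593, 0.1041, 0.1609]
contact_force: [-0.6, -0.4, -0.1]
gripper_width: 0.122
grasp_force: 0.0
t 6.3 uw [647.  164.3] tip z 135.9 yawerr 0.004 F [-0.6 -0.4 -0.1] g 0.12155400645019797
[247.24444444  41.41111111] 90 [753. 166.] 0.063818458717425
[378.98421053  41.82105263] 190 [753.  88.] 0.06369209504134582
[440.60091743  68.29816514] 436 [737.  45.] 0.06825936013991107
[148.90059172  75.73372781] 1690 [732. 231.] 0.06818758038327129
[334.77142857  89.12857143] 70 [724. 109.] 0.06370090720539617
[397.59415584 229.64285714] 308 [630.  61.] 0.07450282900576677
[255.09542744 252.20477137] 503 [609. 160.] 0.06957086322921864
[363.42424242 266.94949495] 99 [600.  81.] 0.07278325694390994
[133.28664495 274.47394137] 614 [590. 253.] 0.06939183730483928
[413.92857143 281.94897959] 98 [581.  36.] 0.0638782337370527
[256.16393443 338.40983607] 61 [526. 159.] 0.06398263140470306
[{'point': [0.6214, 0.1035, 0.0656], 'score': 0.94}, {'point': [0.6181, 0.1964, 0.0731], 'score': 0.6}]
```

View pics/t3c.png

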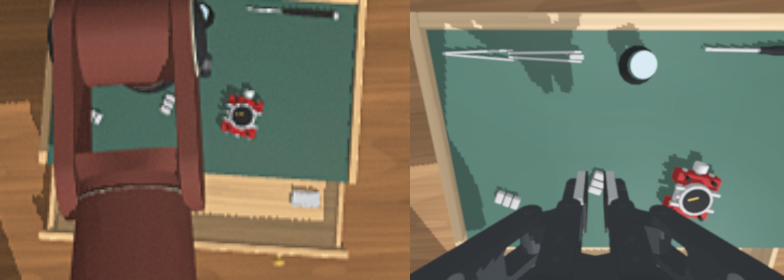

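The clasp lies in the drawer at (305,198) in the left half, and the holder hasn't moved. In the wrist half, link 2 at (597,182) sits in line between the fingers. I'll narrow the gap, go down and sweep.

```bash
python3 -m inch '[[[0,0,0.03],[0,0,0],0.08],[[0,0,0.025],[0,0,0],0.08],[[0,0,0.01],[0,0,0],0.08],[[0,0,0.004],[0,0,0],0.08],[[0,0,0],[0,0,0],0.08]]' |grep -E "force|wid"
python3 -c "from h import *;st()"
python3 -m inch '[[[-0.010,0,0],[0,0,0],0.08],[[-0.012,0,0],[0,0,0],0.08],[[-0.012,0,0],[0,0,0],0.08],[[-0.012,0,0],[0,0,0],0.08],[[-0.012,0,0],[0,0,0],0.08],[[-0.014,0,0],[0,0,0],0.08]]' |grep -E "pos|force|wid"
python3 -c "
from h import *;st()
r,d,C=grab('scene','pics/s4.png')
i=r[130:330,150:400]; cv2.imwrite('pics/s4c.png',cv2.resize(i,None,fx=3,fy=3)[:,:,::-1])"
```

```text
contact_force: [0.2, 0.8, 0.8]
gripper_width: 0.08
grasp_force: 0.0
t 6.95 uw [644.7 159.5] tip z 67.6 yawerr -0.001 F [0.2 0.8 0.8] g 0.08006457705845049
tool_pos: [0.5849, 0.1069, 0.0936]
contact_force: [2.1, -1.1, 4.3]
gripper_width: 0.077
grasp_force: 2.1
t 7.55 uw [572.6 160.2] tip z 68.6 yawerr -0.0001 F [ 2.1 -1.1  4.3] g 0.07748655276581122
```

View pics/s4c.png

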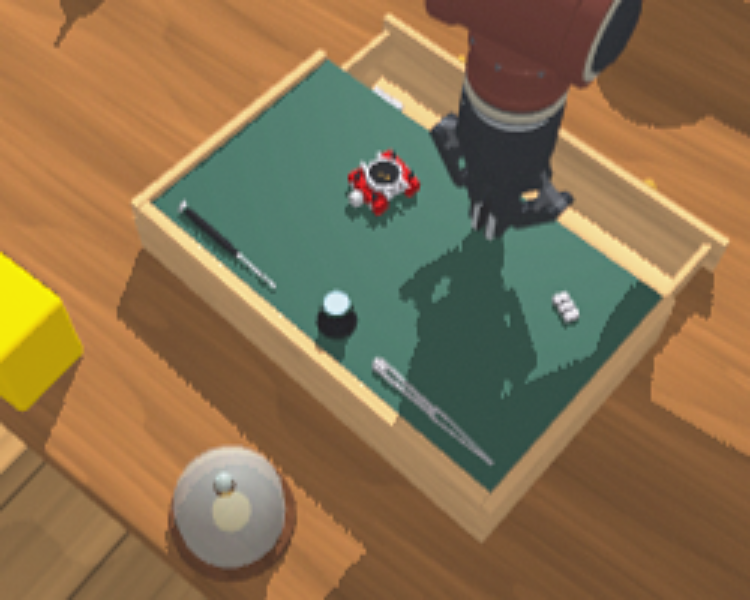

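The holder is untouched, link 1 is at (565,307), and link 2 is ahead of the fingers and hidden. There's a small upward force, so I'll finish the sweep slowly and check it.

```bash
python3 -m inch '[[[-0.008,0,0],[0,0,0],0.08],[[-0.008,0,0],[0,0,0],0.08]]' |grep -E "pos|force|wid"
python3 -m inch '[[[-0.010,0,0],[0,0,0],0.08],[[-0.010,0,0],[0,0,0],0.08],[[-0.010,0,0],[0,0,0],0.08],[[-0.008,0,0],[0,0,0],0.08],[[0,0,0],[0,0,0],0.08]]' |grep -E "pos|force|wid"
python3 -c "from h import *;st()"
python3 -m inch '[[[0,0,-0.035],[0,0,0],0.08],[[0,0,-0.035],[0,0,0],0.08],[[0.024,-0.023,0],[0,0,0],0.08],[[0.024,-0.023,0],[0,0,0],0.08],[[0.024,-0.023,0],[0,0,0],0.08],[[0.024,-0.023,0],[0,0,0],0.08],[[0,0,0],[0,0,0],0.08]]' |grep -E "force|wid"
python3 -c "
from h import *;st()
rgb,d,C=grab('top','pics/t5.png'); 
r,dd,C2=grab('wrist'); print([(np.round(uw(q['point'])),q['point'][2],q['score']) for q in manip.look_for('wrist','link_a')+manip.look_for('top','link_a')])
a=rgb[150:280,140:330]; cv2.imwrite('pics/t5c.png',np.hstack([cv2.resize(a,(410,280)),cv2.resize(r,(374,280))])[:,:,::-1])"
```

```text
tool_pos: [0.5692, 0.1083, 0.0932]
contact_force: [2.8, -0.3, 4.1]
gripper_width: 0.079
grasp_force: 2.7
tool_pos: [0.5285, 0.112, 0.0906]
contact_force: [0.4, 0.5, 0.4]
gripper_width: 0.08
grasp_force: 0.0
t 8.3 uw [516. 160.] tip z 65.6 yawerr 0.0002 F [0.4 0.5 0.4] g 0.08007880728155559
contact_force: [-0.7, -0.6, -1.2]
gripper_width: 0.08
grasp_force: 0.0
t 9.0 uw [616. 254.] tip z 136.1 yawerr 0.0014 F [-0.7 -0.6 -1.2] g 0.08036278478617583
[(array([497., 162.]), 0.0164, 0.38)]
```

View pics/t5c.png

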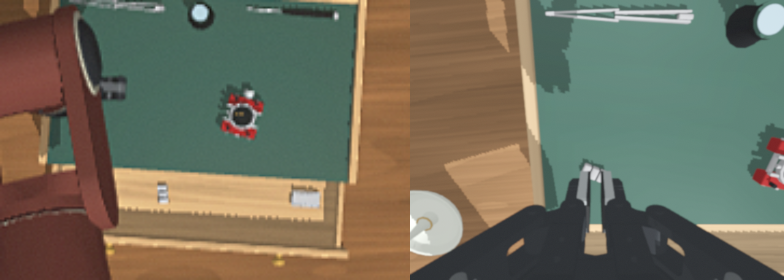

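Both the clasp (305,198) and link 2 (162,192) are in the drawer. Link 1 at (592,172) in the wrist half is just ahead of the fingers.

```bash
python3 -m inch '[[[0.006,-0.001,0.03],[0,0,0],0.08],[[0,0,0.025],[0,0,0],0.08],[[0,0,0.01],[0,0,0],0.08],[[0,0,0.003],[0,0,0],0.08],[[0,0,0],[0,0,0],0.08]]' |grep -E "force|wid"
python3 -c "from h import *;st()"
python3 -m inch '[[[-0.010,0,0],[0,0,0],0.08],[[-0.012,0,0],[0,0,0],0.08],[[-0.012,0,0],[0,0,0],0.08],[[-0.012,0,0],[0,0,0],0.08],[[-0.012,0,0],[0,0,0],0.08]]' |grep -E "pos|force|wid"
python3 -m inch '[[[-0.012,0,0],[0,0,0],0.08],[[-0.012,0,0],[0,0,0],0.08],[[-0.010,0,0],[0,0,0],0.08],[[-0.008,0,0],[0,0,0],0.08],[[0,0,0],[0,0,0],0.08]]' |grep -E "pos|force|wid"
python3 -c "from h import *;st()"
```

```text
contact_force: [0.8, -0.4, 0.6]
gripper_width: 0.075
grasp_force: 0.0
t 9.7 uw [620.6 252.8] tip z 69.8 yawerr -0.0006 F [ 0.8 -0.4  0.6] g 0.07548446771888252
tool_pos: [0.584, 0.2007, 0.0963]
contact_force: [3.2, -0.8, 5.5]
gripper_width: 0.083
grasp_force: 2.8
tool_pos: [0.5391, 0.2042, 0.093]
contact_force: [-0.3, -0.3, 0.3]
gripper_width: 0.078
grasp_force: 0.0
t 10.7 uw [518.1 252.9] tip z 68.0 yawerr 0.0005 F [-0.3 -0.3  0.3] g 0.07751794867161947
```

```bash
python3 -m inch '[[[0,0,-0.035],[0,0,0],0.08],[[0,0,-0.035],[0,0,0],0],[[-0.0266,0.0272,0],[0,0,0],0],[[-0.0266,0.0272,0],[0,0,0],0],[[-0.0266,0.0272,0],[0,0,0],0],[[-0.0266,0.0272,0],[0,0,0],0],[[-0.0266,0.0272,0],[0,0,0],0],[[0,0,0],[0,0,0],0]]' |grep -E "pos|force|wid"
python3 -c "
from h import *;st()
rgb,d,C=grab('top'); r,dd,C2=grab('scene')
for n in ('top','scene'): print([(np.round(uw(q['point'])),q['point'][2],q['score']) for l in ('link_a','clasp','case_holder') for q in manip.look_for(n,l)])
a=rgb[130:280,140:330]; b=r[130:330,150:420]; cv2.imwrite('pics/t6c.png',np.hstack([cv2.resize(a,(400,316)),cv2.resize(b,(400,316))])[:,:,::-1])"
```

```text
tool_pos: [0.3931, 0.0795, 0.1621]
contact_force: [0.6, -0.4, -0.6]
gripper_width: 0.004
grasp_force: 0.0
t 11.5 uw [384.1 115.3] tip z 137.1 yawerr -0.0026 F [ 0.6 -0.4 -0.6] g 0.0036604320031010423
[(array([512., 255.]), 0.0135, 0.47), (array([498., -23.]), 0.0151, 0.68), (array([473., 120.]), 0.0111, 0.33)]
[(array([611.,  64.]), 0.079, 0.57)]
```

View pics/t6c.png

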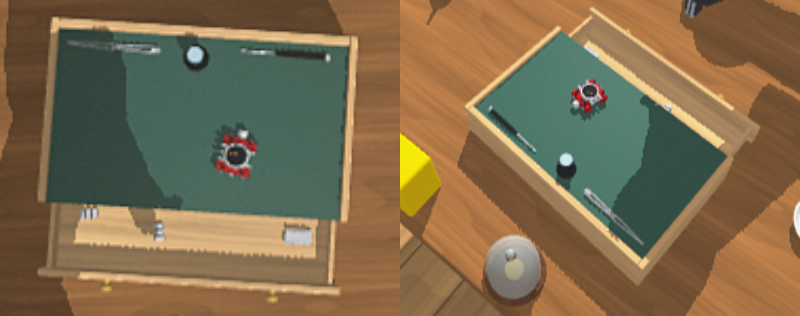

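All three parts are in the drawer: link 1 at (90,212), link 2 at (158,230) and the clasp at (298,236). The mat holds only the holder and the tools. Now to push the drawer.

```bash
python3 -m inch '[[[0,-0.002,0.035],[0,0,0],0],[[0,0,0.035],[0,0,0],0],[[0,0,0.03],[0,0,0],0],[[0,0,0.015],[0,0,0],0],[[0,0,0],[0,0,0],0]]' |grep -E "force|wid"
python3 -c "from h import *;st()"
python3 -m inch '[[[0.012,0,0],[0,0,0],0],[[0.010,0,0],[0,0,0],0],[[0.008,0,0],[0,0,0],0],[[0.008,0,0],[0,0,0],0],[[0.008,0,0],[0,0,0],0]]' |grep -E "force|wid"
python3 -c "from h import *;st()"
python3 -m inch '[[[0.010,0,0],[0,0,0],0],[[0.010,0,0],[0,0,0],0],[[0.010,0,0],[0,0,0],0],[[0.010,0,0],[0,0,0],0]]' |grep -E "force|wid"
python3 -c "from h import *;st()"
```

```text
contact_force: [-0.2, 0.2, 0.0]
gripper_width: -0.001
grasp_force: 0.0
t 12.4 uw [385.5 119.1] tip z 21.5 yawerr 0.0003 F [-0.2  0.2  0. ] g -0.0013741536287238565
contact_force: [-1.6, -0.3, 2.0]
gripper_width: -0.001
grasp_force: 1.0
t 12.9 uw [434.3 119.2] tip z 24.7 yawerr -0.0002 F [-1.6 -0.3  2. ] g -0.001403231272559178
contact_force: [-2.6, 0.9, 2.1]
gripper_width: -0.001
grasp_force: 1.0
t 13.3 uw [474.5 119.1] tip z 24.3 yawerr -0.0003 F [-2.6  0.9  2.1] g -0.0011651895070245303
```

```bash
python3 -m inch '[[[0.010,0,0],[0,0,0],0],[[0.008,0,0],[0,0,0],0],[[0.004,0,0],[0,0,0],0],[[0,0,0],[0,0,0],0]]' |grep -E "force"
python3 -c "from h import *;st()"
for i in 1 2 3; do python3 -m inch '[[[0.002,0,0],[0,0,0],0],[[0.001,0,0],[0,0,0],0],[[0,0,0],[0,0,0],0]]' |grep -E "contact"; done
python3 -c "from h import *;st()"
```

```text
contact_force: [-0.2, 0.1, -0.2]
grasp_force: 0.0
t 13.7 uw [496.5 119. ] tip z 24.4 yawerr -0.0003 F [-0.2  0.1 -0.2] g -0.00031969470500892145
contact_force: [-0.5, -0.7, -0.5]
contact_force: [-0.6, -0.2, -1.1]
contact_force: [-0.5, 0.4, 0.7]
t 14.6 uw [504.8 119.1] tip z 24.2 yawerr -0.0002 F [-0.5  0.4  0.7] g -0.0002669782413278653
```

```bash
for i in 1 2 3 4; do python3 -m inch '[[[0.001,0,0],[0,0,0],0]]' |grep -E "contact|pos"; done
```

```text
tool_pos: [0.5137, 0.0722, 0.0492]
contact_force: [-7.5, -0.1, 5.6]
tool_pos: [0.5137, 0.0722, 0.0492]
contact_force: [-11.5, 0.7, 9.1]
tool_pos: [0.5138, 0.0722, 0.0492]
contact_force: [-15.4, -0.1, 12.7]
tool_pos: [0.5138, 0.0722, 0.0492]
contact_force: [-19.9, 0.8, 15.9]
```

It's at the stop: the force rises with no more movement. I'll back off and verify.

```bash
python3 -m inch '[[[-0.004,0,0],[0,0,0],0],[[-0.020,0,0],[0,0,0],0],[[-0.04,0,0],[0,0,0],0],[[-0.04,0,0],[0,0,0],0],[[0,0.03,-0.03],[0,0,0],0],[[0,0.04,-0.03],[0,0,0],0],[[0,0.04,-0.03],[0,0,0],0],[[0,0,0],[0,0,0],0]]' |grep -E "pos|force"
python3 -c "
from h import *;st()
rgb,d,C=grab('top'); r,dd,C2=grab('scene')
W=world(d,C);u=W[...,:2]@X*1000;w=W[...,:2]@Y*1000
for D,Cc in ((d,C),(dd,C2)):
    W=world(D,Cc);u=W[...,:2]@X*1000;w=W[...,:2]@Y*1000
    b=(D>0)&(W[...,2]>.042)&(W[...,2]<.054)&(u>420)&(u<540)&(w>-70)&(w<300); print('front u',b.sum(),np.percentile(u[b],[5,50,95]),np.median(u[b&(w<60)]),np.median(u[b&(w>170)]))
a=rgb[130:280,140:330]; b=r[130:330,150:420]; cv2.imwrite('pics/t7c.png',np.hstack([cv2.resize(a,(400,316)),cv2.resize(b,(400,316))])[:,:,::-1])"
```

```text
tool_pos: [0.4072, -0.0323, 0.1453]
contact_force: [0.6, -0.6, 0.3]
grasp_force: 0.0
t 15.8 uw [408.4   5.3] tip z 120.3 yawerr -0.0058 F [ 0.6 -0.6  0.3] g -0.0014920039086038627
front u 458 [517.32050104 521.69706432 525.87031233] 521.7414620331728 521.6448375019484Traceback (most recent call last):
  File "<string>", line 7, in <module>
    b=(D>0)&(W[...,2]>.042)&(W[...,2]<.054)&(u>420)&(u<540)&(w>-70)&(w<300); print('front u',b.sum(),np.percentile(u[b],[5,50,95]),np.median(u[b&(w<60)]),np.median(u[b&(w>170)]))
                                                                                                     ~~~~~~~~~~~~~^^^^^^^^^^^^^^^^
    return _quantile_unchecked(
        a, q, axis, out, overwrite_input, method, keepdims, weights)
    return _ureduce(a,
                    func=_quantile_ureduce_func,
    ...<5 lines>...
                    overwrite_input=overwrite_input,
                    method=method)
    r = func(a, **kwargs)
    result = _quantile(arr,
                       quantiles=q,
    ...<2 lines>...
                       out=out,
                       weights=wgt)
    slices_having_nans = np.isnan(arr[-1, ...])
                                  ~~~^^^^^^^^^
IndexError: index -1 is out of bounds for axis 0 with size 0
```

```bash
python3 -c "
from h import *
rgb,d,C=grab('top'); print([(l,np.round(uw(q['point'])),q['score']) for l in ('link_a','clasp','case_holder') for q in manip.look_for('top',l)]); r,dd,C2=grab('scene')
a=rgb[130:280,140:330]; b=r[130:330,150:420]; cv2.imwrite('pics/t7c.png',np.hstack([cv2.resize(a,(400,316)),cv2.resize(b,(400,316))])[:,:,::-1])"
```

```text
[('case_holder', array([605.,  66.]), 0.82)]
```

View pics/t7c.png

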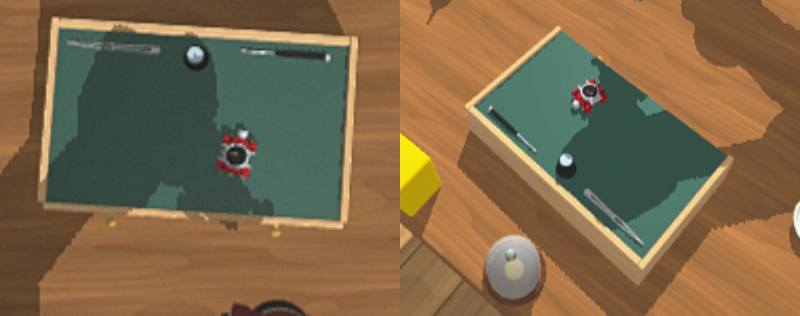

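The drawer is flush with the board, its knobs at (110,220) and (276,232). The holder at (237,155) and the tools haven't moved, so I'll hand it in.

```bash
python3 -c "
from plant import manip; print(manip.job_done())"
```

```text
the job is handed in; nothing more can be done
None
```

The clasp and both links were swept into the drawer and the drawer pushed fully home, with everything else left where it was; I handed the job in at about 16 s of the 58 s allowed, and no verdict was returned.

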